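# Put the rinsed bottles back on their own drip trays

## Task

The three amber bottles each stand in a drip tray of the wrong size: rearrange them so that the smallest bottle stands upright in the middle of the smallest tray, the middle-sized bottle in the middle-sized tray and the largest in the largest tray. The bottles are wet, so never stand one on the bare bench: the round rubber mat is the free spot for setting a bottle down meanwhile. Set each bottle down gently without tipping it, and leave the bowl, the jar and the brush where they are.

Things in the scene. Friction and masses are not known exactly. Their poses are not given: they have to be found in the camera images.
- bottle_small: the smallest of three empty amber glass bottles, round, upright, 46 mm diameter, 105 mm tall with its black screw cap; shoulder rises to a neck 24 mm diameter whose foot is 34 mm below the top; the cap, the top 24 mm, is 30 mm diameter and firm to grip. Origin: centre of the underside, z up. About 110 g. Starts in a tray of another size
- bottle_medium: the middle-sized of three empty amber glass bottles, round, upright, 58 mm diameter, 138 mm tall with its black screw cap; shoulder rises to a neck 24 mm diameter whose foot is 34 mm below the top; the cap, the top 24 mm, is 30 mm diameter and firm to grip. Origin: centre of the underside, z up. About 190 g. Starts in a tray of another size
- bottle_large: the largest of three empty amber glass bottles, round, upright, 70 mm diameter, 172 mm tall with its black screw cap; shoulder rises to a neck 24 mm diameter whose foot is 34 mm below the top; the cap, the top 24 mm, is 30 mm diameter and firm to grip. Origin: centre of the underside, z up. About 300 g. Starts in a tray of another size
- tray_small: the smallest of three square aluminium drip trays, fixed to the bench, 92 mm square outside, 82 mm inside, rim 14 mm high, walls and floor 5 mm thick. Origin: centre of the underside, on the bench; a bottle standing in it has its underside 5 mm above the bench. x, y along the sides
- tray_medium: the middle-sized of three square aluminium drip trays, fixed to the bench, 108 mm square outside, 98 mm inside, rim 14 mm high, walls and floor 5 mm thick. Origin: centre of the underside, on the bench; a bottle standing in it has its underside 5 mm above the bench. x, y along the sides
- tray_large: the largest of three square aluminium drip trays, fixed to the bench, 124 mm square outside, 114 mm inside, rim 14 mm high, walls and floor 5 mm thick. Origin: centre of the underside, on the bench; a bottle standing in it has its underside 5 mm above the bench. x, y along the sides
- mat: free spot: round black rubber mat, fixed to the bench, 110 mm diameter, 5 mm thick, empty at the start. Origin: centre of the underside, on the bench, z up
- bowl: bystander: empty steel bowl, 110 mm across the rim, 50 mm high; origin centre of its underside; leave it alone
- jar: bystander: closed white jar, 72 mm diameter, 95 mm high; origin centre of its underside; leave it alone
- brush: bystander: cleaning brush with a wooden handle and a flat grey head, about 200 mm long, lying on the bench; leave it alone

How it is judged:
At the end, for the whole second after the job is handed in: Each bottle stands upright (within about 6 degrees) on the floor of the tray of its own size, its centre within 15 mm of the tray's centre, at rest and released (horizontal distance between bottle_small and tray_small below 0.015 m and height (world z) of each of bottle_small, bottle_medium, bottle_large below 0.012 m and angle between each of bottle_small, bottle_medium, bottle_large's own z axis and vertical below 0.1 rad and linear speed of each of bottle_small, bottle_medium, bottle_large below 0.02 m/s and horizontal distance between bottle_medium and tray_medium below 0.015 m and horizontal distance between bottle_large and tray_large below 0.015 m); the robot touches nothing.
It fails at once if a bottle stands on or touches the bare bench with its underside (height (world z) of any of bottle_small, bottle_medium, bottle_large below 0.0025 m).
It fails at once if a bottle is tipped by more than about 35 degrees (angle between any of bottle_small, bottle_medium, bottle_large's own z axis and vertical above 0.6 rad).
It fails at once if a bottle is dropped or slammed down (faster than 0.5 m/s within 25 mm of the bench) ((height (world z) of bottle_small below 0.025 m and linear speed of bottle_small above 0.5 m/s) or (height (world z) of bottle_medium below 0.025 m and linear speed of bottle_medium above 0.5 m/s) or (height (world z) of bottle_large below 0.025 m and linear speed of bottle_large above 0.5 m/s)).
It fails at once if the bowl, the jar or the brush is moved by more than 20 mm (distance of any of bowl, jar, brush from where it was at the start of the episode above 0.02 m).
It also fails if it takes over 112 s, if anything falls off the work surface, if the arm or the gripper's body presses on something with over 40 N, if the wrist force passes 120 N, or if a joint passes its speed limit or range.

## Robot

A 6-joint arm with a two-finger parallel gripper is mounted at the origin on the work surface. World frame = base frame: x ahead of the robot, y to its left, z up, the work surface at z = 0. Lengths are in m, angles in rad, forces in N, time in s.
With the tool pointing down it reaches from about 0.325 to 0.9 m from the base axis. Payload 3.5 kg.
Tool frame: the origin (TCP) lies midway between the tips of the shut fingers; the grasp point (between the pads) lies 19 mm behind it; z points along the fingers, y is the line along which they close (so a half turn about z gives the same grasp; the last joint's range is limited). The gripper opens to 85 mm and grips with 20 to 120 N. Pads are 22 mm wide; open, the fingers measure 114 mm over their backs; the gripper's body (76 mm by 85 mm) begins 54 mm behind the grasp point. The pads swing forward as they close: fully open they stand 13 mm farther back than shut.
Start: joints at [-1.309, 0.276, -0.026, 1.268, 0, 1.467], TCP at [0.223, -0.584, 0.198] pointing down, gripper open.
Joint ranges: [-3.12, 3.12], [-0.85, 1.88], [-1.08, 1.24], [-1.95, 2.15], [-1.57, 1.53], [-3.14, 3.14]. Speed limits (rad/s): [2.57, 2.57, 3.14, 3.14, 3.14, 3.14].

## Interface

Orientations are given as a unit quaternion [x, y, z, w].
In Python, from bench import r, kin, sensors, camera, camera_info, workorder gives the robot as it stands. Calls block until the motion is done:
- r.goto(position, orientation): joint-space move of the TCP to a pose.
- r.move_l(position, frame=None, feed=0.15, until_force=None): straight line of the TCP; frame=None keeps the orientation; feed is the mean speed in m/s. With until_force (N) it stops when the force on the tool has changed by that much, and returns True; else False.
- r.move_joints(angles): joint-space move.
- r.move_gripper(opening): finger opening in m; the grip force is fixed at half the most; returns when the fingers have stopped.
- r.hold(seconds).
- kin.inverse_kinematics(position, orientation): joint angles nearest the present ones, or None.
- sensors.sense(): the state.
- camera(name): name is "side" or "top" or "wrist"; returns the picture (384x512x3 uint8, red, green, blue); there is no depth.
- camera_info(name): a dict with "camera_matrix" (3x3 intrinsics, pixels), "distortion" ([k1, k2, p1, p2, k3] as OpenCV has them; the pictures are not rectified), "world_from_camera" (4x4, takes a point from camera to world coordinates); the wrist camera has in their place "hand_eye" (4x4, takes a point from camera to tool coordinates, whose origin is the TCP and whose axes are the flange's). Camera axes: x right, y up, looking along -z (the intrinsics and any distortion apply to the point x, -y, -z); pixel columns grow to the right and rows downward; lengths in m; the calibration is good to about 2 mm. A picture is of the moment at which its call begins: read the wrist's pose just before it. camera_info takes no time and is no camera call.
A pose or a line that the arm cannot do raises r.Unreachable and nothing moves.
- workorder.hand_in(): hands the job in; it is judged then, once.
The state is a dict: "clock": time; "joint_positions": joint angles; "dq": joint speeds; "joint_efforts": joint torques, N m; "position": TCP position; "ee_rot": TCP orientation; "wrist_force": force on the tool from outside, world axes, zero at the start; "torque": the same for the moment, N m; "gripper_width": finger opening in m; "finger_force": force on a finger pad.
Only numpy, scipy, OpenCV 4.12 (cv2) and the standard library are available. Lean on these libraries where they do the work, as an engineer would, in place of code of your own. Each camera call takes 0.05 s, during which the arm holds its last target. There are 200 camera calls.

## Working session

There is one attempt and no reset: what is moved stays moved. The work goes in short steps, each a Python script; the robot and the scene stay as the last script left them, time stands still between calls to the robot, and variables do not carry over. Pictures are saved under pics/ and viewed, at most 14 in all, crops included, and the job is handed in when it is done.

```bash
mkdir -p pics; ls; python3 - <<'E'
from bench import *
import cv2, numpy as np
np.set_printoptions(precision=4,suppress=True)
for n in ("top","side"):
    im=camera(n); cv2.imwrite(f"pics/{n}0.png",im[:,:,::-1]); i=camera_info(n); print(n,i)
print(camera_info("wrist")); s=sensors.sense(); print(s)
E
```

```text
pics
top {'camera_matrix': array([[466.7327,   0.    , 259.9168],
       [  0.    , 466.7327, 186.6819],
       [  0.    ,   0.    ,   1.    ]]), 'distortion': array([-0.1739,  0.    ,  0.    ,  0.    ,  0.    ]), 'world_from_camera': array([[-0.0099,  0.984 , -0.1779,  0.4654],
       [-0.9999, -0.0094,  0.0034, -0.004 ],
       [ 0.0017,  0.1779,  0.984 ,  0.9201],
       [ 0.    ,  0.    ,  0.    ,  1.    ]])}
side {'camera_matrix': array([[357.5975,   0.    , 254.7883],
       [  0.    , 357.5975, 191.0892],
       [  0.    ,   0.    ,   1.    ]]), 'distortion': array([-0.0634,  0.    ,  0.    ,  0.    ,  0.    ]), 'world_from_camera': array([[-0.9991,  0.0304, -0.0305,  0.5874],
       [-0.043 , -0.6714,  0.7399,  0.4931],
       [ 0.002 ,  0.7405,  0.6721,  0.4862],
       [ 0.    ,  0.    ,  0.    ,  1.    ]])}
{'camera_matrix': array([[320.4097,   0.    , 254.3366],
       [  0.    , 320.4097, 199.0454],
       [  0.    ,   0.    ,   1.    ]]), 'distortion': array([-0.0109,  0.    ,  0.    ,  0.    ,  0.    ]), 'hand_eye': array([[ 0.0003,  0.9477,  0.3191,  0.0811],
       [ 1.    , -0.0002, -0.0002, -0.0014],
       [-0.0002,  0.3191, -0.9477, -0.1758],
       [ 0.    ,  0.    ,  0.    ,  1.    ]])}
{'clock': 0.1, 'joint_positions': array([-1.3094,  0.2771, -0.0278,  1.268 ,  0.    ,  1.4674]), 'dq': array([ 0.0004, -0.0032,  0.0024,  0.0023,  0.0006, -0.0009]), 'joint_efforts': array([  0.0003, -44.6706,  29.6129,   0.0084,  -0.    ,   0.    ]), 'position': array([ 0.2228, -0.5831,  0.1965]), 'ee_rot': array([ 0.9834,  0.1814, -0.0001, -0.001 ]), 'wrist_force': array([-0.7095, -0.0966, -0.4055]), 'torque': array([-0.0337,  0.0482,  0.0357]), 'finger_force': 0.0, 'gripper_width': 0.0854482572471391}
```

View pics/top0.png

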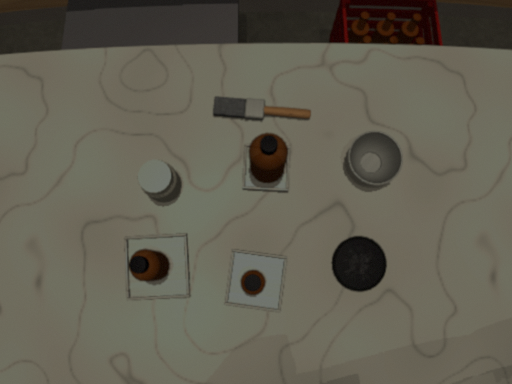

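View pics/side0.png

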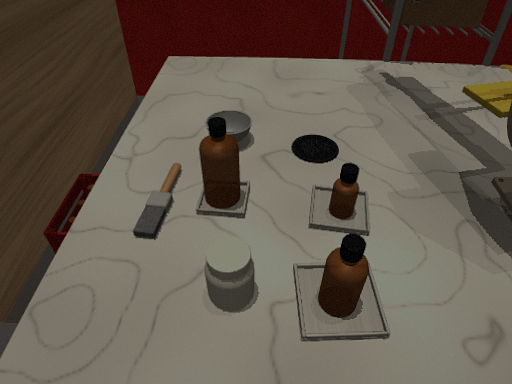

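Top: caps at (268,146) large in the small tray (267,168), (139,265) medium in the large tray (158,266), (252,282) small in the medium tray (257,280); mat at (359,264). The side view agrees, with caps at (217,127), (352,248) and (349,172). Next I'll measure the caps and zoom in on the trays.

```bash
cat > h.py <<'E'
from bench import *
import cv2, numpy as np
np.set_printoptions(precision=4,suppress=True)
def ray(name,uv,T=None):
    i=camera_info(name); M=i["world_from_camera"] if T is None else T
    p=cv2.undistortPoints(np.array(uv,float).reshape(-1,1,2),i["camera_matrix"],i["distortion"]).reshape(-1,2)
    d=np.c_[p[:,0],-p[:,1],-np.ones(len(p))]@M[:3,:3].T
    return M[:3,3],d/np.linalg.norm(d,axis=1)[:,None]
def plane(name,uv,z,T=None):
    o,d=ray(name,uv,T); return o+d*((z-o[2])/d[:,2])[:,None]
def tri(r1,r2):
    (o1,d1),(o2,d2)=r1,r2
    A=np.c_[d1,-d2]; t=np.linalg.lstsq(A,o2-o1,rcond=None)[0]
    a,b=o1+t[0]*d1,o2+t[1]*d2; return (a+b)/2,np.linalg.norm(a-b)
def dark(im,c,w,thr):
    x,y=c; s=im[y-w:y+w,x-w:x+w].max(2)
    m=(s<thr).astype(np.uint8)
    n,l,st,ce=cv2.connectedComponentsWithStats(m)
    k=1+np.argmax(st[1:,4]); return ce[k]+[x-w,y-w],st[k]
E
python3 - <<'E'
from h import *
t=cv2.imread("pics/top0.png");s=cv2.imread("pics/side0.png")
for n,ct,cs in (("S",(252,282),(349,172)),("M",(139,265),(352,248)),("L",(268,146),(217,127))):
    a,sa=dark(t,ct,14,38);b,sb=dark(s,cs,16,38)
    p,e=tri((ray("top",[a])[0],ray("top",[a])[1][0]),(ray("side",[b])[0],ray("side",[b])[1][0]))
    print(n,a,sa[2:],b,sb[2:],p,"gap",e)
a,sa=dark(t,(359,264),40,60);b,sb=dark(s,(315,148),32,60)
print("mat",a,sa[2:],b,sb[2:],plane("top",[a],.005),plane("side",[b],.005),tri((ray("top",[a])[0],ray("top",[a])[1][0]),(ray("side",[b])[0],ray("side",[b])[1][0])))
def up(im,x,y,w,h,k): return cv2.convertScaleAbs(cv2.resize(im[y:y+h,x:x+w],None,fx=k,fy=k,interpolation=cv2.INTER_CUBIC),alpha=1.6)
cv2.imwrite("pics/topz.png",up(t,115,135,190,185,3.2))
cv2.imwrite("pics/sidez.png",up(s,185,165,210,180,3.3))
E
```

```text
S [252.157  282.3901] [ 17  17 223] [348.6469 173.4688] [ 19  23 320] [0.4447 0.0084 0.0939] gap 0.0005404842161642559
M [138.6836 264.2473] [ 20  17 275] [351.9538 248.1205] [ 26  31 606] [0.4758 0.2011 0.1279] gap 0.0012791453744626302
L [268.2058 144.8448] [ 17  20 277] [216.9292 128.1907] [ 18  25 367] [ 0.6736 -0.0213  0.16  ] gap 0.001344291585608456
mat [358.5824 263.3998] [  54   56 2366] [314.821  148.4013] [  47   28 1039] [[ 0.4762 -0.1991  0.005 ]] [[ 0.4768 -0.1897  0.005 ]] (array([ 0.4757, -0.2005, -0.0025]), np.float64(0.001212555843063517))
```

View pics/topz.png

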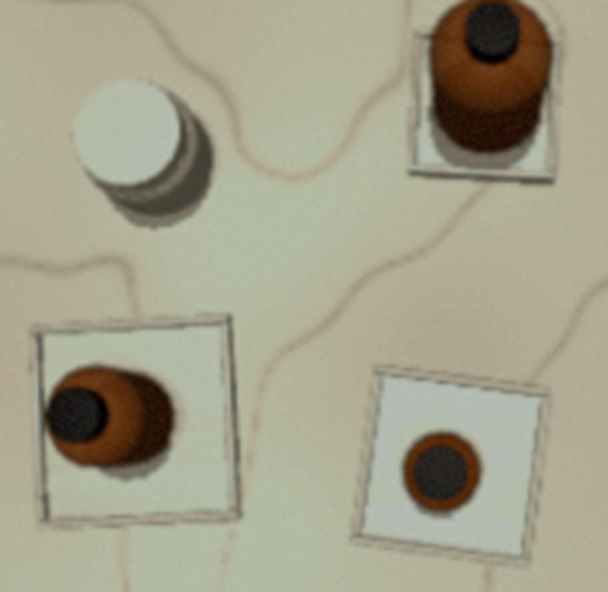

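View pics/sidez.png

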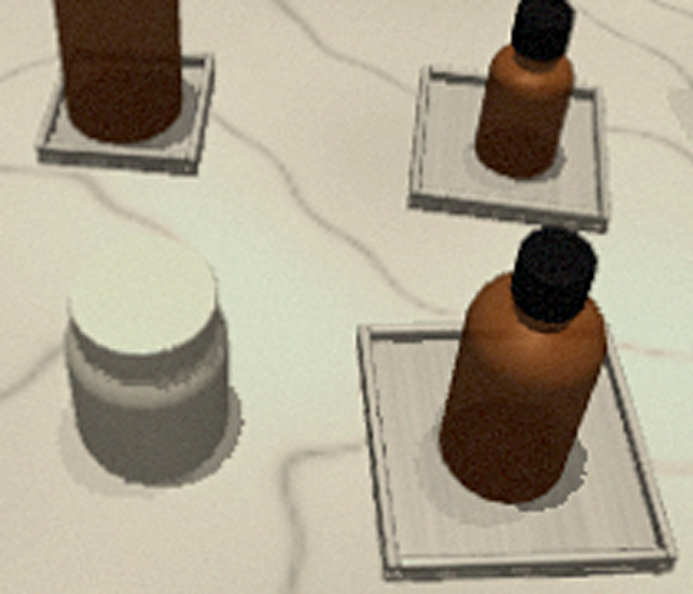

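The crops show all the tray rims clearly. The jar sits next to the large tray, and the large bottle hides the small tray's back edge. I'll triangulate the rim corners seen in both views and check their height and side lengths.

```bash
cat > trays.py <<'E'
from h import *
T=lambda p:np.array(p,float)/3.2+[115,135]-.35
S=lambda p:np.array(p,float)/3.3+[185,165]-.35
# order: corners going round, same physical corner in both views (side view is seen from +y: top-left in top = near-left in side)
C={"large":([(33,327),(42,523),(241,517),(231,317)],[(388,568),(673,555),None,(358,327)],.124),
   "medium":([(377,368),(353,541),(525,563),(549,388)],[(410,200),(607,222),(604,90),(423,68)],.108),
   "small":([(417,34),(408,173),(553,181),(557,38)],[(40,152),(198,165),(214,58),None],.092)}
out={}
for k,(t,s,w) in C.items():
    P=plane("top",T(t),.014); print(k,"top sides",np.linalg.norm(P-np.roll(P,-1,0),axis=1),"want",w,"centre",P.mean(0), "diag mids",(P[0]+P[2])[:2]/2,(P[1]+P[3])[:2]/2)
    Z=[]
    for a,b in zip(t,s):
        if b:
            ra,rb=ray("top",[T(a)]),ray("side",[S(b)]); p,e=tri((ra[0],ra[1][0]),(rb[0],rb[1][0])); Z.append(np.r_[p,e])
    print(np.array(Z))
    i=[j for j in range(4) if s[j]]; Q=plane("side",[S(s[j]) for j in i],.014); print("side-top",(Q-P[i])[:,:2].tolist())
E
python3 trays.py
```

```text
large top sides [0.1194 0.1219 0.1206 0.1233] want 0.124 centre [0.4746 0.1939 0.014 ] diag mids [0.4743 0.1942] [0.4749 0.1935]
[[0.5312 0.2621 0.0052 0.0019]
 [0.4102 0.2535 0.0076 0.0038]
 [0.5385 0.1375 0.0046 0.0006]]
side-top [[-0.00016559897168411108, 0.007268137144873177], [-0.0015685167521641286, 0.006362662045601708], [0.002265468072872534, 0.008267641004904541]]
medium top sides [0.1043 0.1034 0.1053 0.1045] want 0.108 centre [0.4477 0.0029 0.014 ] diag mids [0.4474 0.0032] [0.4479 0.0026]
[[ 0.5066  0.0478  0.0014  0.    ]
 [ 0.4015  0.0627  0.0049  0.0013]
 [ 0.3863 -0.0401  0.0093  0.0045]
 [ 0.4926 -0.0568  0.0076  0.0011]]
side-top [[0.0026391080763594754, 0.012319411858554688], [0.0016090260917399624, 0.00917429178889722], [-0.0027706438325023064, 0.006293347208187895], [0.00036196632840351795, 0.007217124110289658]]
small top sides [0.0887 0.0895 0.0911 0.0879] want 0.092 centre [ 0.6674 -0.0193  0.014 ] diag mids [ 0.6668 -0.0197] [ 0.668 -0.019]
[[ 0.7168  0.0223  0.0038  0.    ]
 [ 0.6263  0.0283  0.0039  0.0018]
 [ 0.6211 -0.0619  0.0062  0.0003]]
side-top [[9.282816082634149e-05, 0.010242767985025554], [-0.0008007004256860295, 0.01040536726609919], [0.0010815114683371263, 0.008520426994071323]]
```

There is a consistent offset between the views: the side view puts everything about 8 mm further along y, and triangulated z comes out 4–8 mm low. The wrist camera will settle it.

```bash
cat >> h.py <<'E'
from scipy.spatial.transform import Rotation as R
DOWN=np.array([1.,0,0,0])
def wristT():
    s=sensors.sense(); M=np.eye(4); M[:3,:3]=R.from_quat(s["ee_rot"]).as_matrix(); M[:3,3]=s["position"]
    return M@camera_info("wrist")["hand_eye"]
def wpic(n):
    T=wristT(); im=camera("wrist"); np.save(f"pics/{n}.npy",T); cv2.imwrite(f"pics/{n}.png",cv2.convertScaleAbs(im[:,:,::-1],alpha=1.5))
E
python3 - <<'E'
from h import *
for p in ([.45,0,.35],[.45,.1,.35],[.67,-.02,.33],[.47,.19,.33],[.47,-.2,.33]):
    print(p,kin.inverse_kinematics(p,DOWN))
r.goto([.50,.05,.36],DOWN); wpic("w1")
r.goto([.50,-.05,.36],DOWN); wpic("w2"); print(sensors.sense()["clock"])
E
```

```text
[0.45, 0, 0.35] [-0.1438 -0.0819 -0.1092  1.5435  0.      2.9978]
[0.45, 0.1, 0.35] [ 0.0783 -0.0616 -0.0905  1.5419  0.     -3.0633]
[0.67, -0.02, 0.33] [-0.1262  0.3289  0.317   1.5589  0.      3.0154]
[0.47, 0.19, 0.33] [ 0.2566  0.0238 -0.0477  1.4993  0.     -2.885 ]
[0.47, -0.2, 0.33] [-0.5289  0.0308 -0.0405  1.4995  0.      2.6127]
3.2
```

View pics/w1.png

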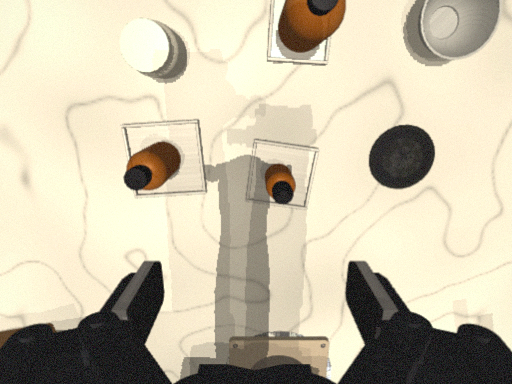

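View pics/w2.png

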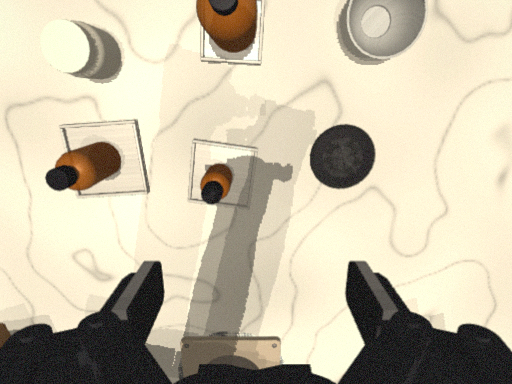

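Both wrist views show all the trays, the mat at (402,156) and (343,156), and the small and medium caps at (283,192)/(212,192) and (138,177)/(62,177). I'll compute positions from them.

```bash
python3 - <<'E'
from h import *
T1,T2=np.load("pics/w1.npy"),np.load("pics/w2.npy"); print(T1[:3,3],T2[:3,3])
a=cv2.imread("pics/w1.png");b=cv2.imread("pics/w2.png")
def t2(u,v,n):
    p,e=tri((T1[:3,3],ray("wrist",[u],T1)[1][0]),(T2[:3,3],ray("wrist",[v],T2)[1][0])); print(n,p,"gap %.4f"%e); return p
for n,c1,c2,w,th in (("S",(283,192),(212,192),16,50),("M",(138,177),(62,177),18,50),("mat",(402,156),(343,156),38,100)):
    u,su=dark(a,c1,w,th);v,sv=dark(b,c2,w,th);print(u,su[2:],v,sv[2:]);t2(u,v,n)
    if n=="mat": print(plane("wrist",[u],.005,T1),plane("wrist",[v],.005,T2))
for n,c1,c2,w in (("large",[(122,124),(199,120),(206,191),(133,196)],[(61,125),(137,120),(148,191),(77,196)],.124),("medium",[(254,140),(320,149),(307,208),(247,200)],[(194,140),(258,149),(249,208),(189,200)],.108)):
    P=plane("wrist",c1,.014,T1);Q=plane("wrist",c2,.014,T2)
    print(n,P.mean(0),Q.mean(0),[np.linalg.norm(X-np.roll(X,-1,0),axis=1) for X in(P,Q)])
for u,v in (((267,62),(202,61)),((327,65),(261,66))): t2(u,v,"small near"); print(plane("wrist",[u],.014,T1),plane("wrist",[v],.014,T2))
E
```

```text
[0.5808 0.0503 0.5354] [ 0.5806 -0.0505  0.5355]
[281.6289 191.7421] [ 21  21 318] [212.0287 191.5191] [ 21  22 314]
S [0.4434 0.0109 0.0946] gap 0.0003
[138.0622 176.7216] [ 26  25 370] [ 61.7301 177.0736] [ 31  24 489]
M [0.4751 0.2019 0.1307] gap 0.0001
[401.3108 156.1732] [  66   63 3211] [341.8538 156.0481] [  65   63 3201]
mat [ 0.4771 -0.1971  0.0029] gap 0.0002
[[ 0.4776 -0.1961  0.005 ]] [[ 0.4774 -0.1965  0.005 ]]
large [0.4748 0.1975 0.014 ] [0.4748 0.1954 0.014 ] [array([0.1234, 0.118 , 0.126 , 0.1209]), array([0.1232, 0.1182, 0.1237, 0.1196])]
medium [0.4472 0.0039 0.014 ] [0.4472 0.0033 0.014 ] [array([0.1087, 0.1038, 0.105 , 0.1032]), array([0.1047, 0.1037, 0.1042, 0.1036])]
small near [ 0.6244  0.0305 -0.0013] gap 0.0016
[[0.6224 0.0311 0.014 ]] [[0.624  0.0282 0.014 ]]
small near [ 0.6179 -0.0606  0.0088] gap 0.0016
[[ 0.6183 -0.0595  0.014 ]] [[ 0.6167 -0.0605  0.014 ]]
```

All views now agree. Next: move the small bottle to the mat.

```bash
cat >> h.py <<'E'
G=np.array([0.,1,0,0])
POS=dict(large=(.4747,.195),medium=(.4475,.0035),small=(.667,-.0185),mat=(.4765,-.197))
TOP=dict(S=.110,M=.143,L=.177)
def pick(b,xy,zt=.30):
    g=TOP[b]-.033
    r.goto([*xy,g+.09],G); r.move_gripper(.065)
    hit=r.move_l([*xy,g],feed=.1,until_force=8); r.move_gripper(0.0); s=sensors.sense()
    print("pick",b,hit,s["position"],"w %.4f f %.1f"%(s["gripper_width"],s["finger_force"]))
    if s["gripper_width"]<.02: raise SystemExit("missed")
    r.move_l([*xy,zt],feed=.15); s=sensors.sense(); print("lifted",s["gripper_width"],s["wrist_force"],s["clock"])
def place(b,xy,zt=.30):
    g=TOP[b]-.033
    r.goto([*xy,zt],G); r.move_l([*xy,g+.015],feed=.15)
    hit=r.move_l([*xy,g-.004],feed=.02,until_force=4); r.hold(.2); s=sensors.sense()
    print("down",hit,s["position"],s["wrist_force"])
    r.move_gripper(.065); r.move_l([*xy,g+.09],feed=.15); print("clock",sensors.sense()["clock"])
E
python3 - <<'E'
from h import *
r.goto([.444,.010,.30],G)
pick("S",(.444,.010)); place("S",POS["mat"])
r.goto([.47,-.2,.30],G); r.goto([.50,-.05,.36],G)
cv2.imwrite("pics/side1.png",camera("side")[:,:,::-1])
E
```

```text
pick S False [0.444 0.01  0.077] w -0.0002 f 0.0missed
```

```bash
python3 - <<'E'
from h import *
a=camera("side")[100:260,250:460,::-1];b=camera("wrist")[:,:,::-1]
cv2.imwrite("pics/m1.png",cv2.resize(np.hstack([cv2.resize(a,(504,384)),b]),(800,302)))
print(sensors.sense())
E
```

```text
{'clock': 8.4833, 'joint_positions': array([-0.1232,  0.0585, -0.5612,  0.9512,  0.    , -0.1232]), 'dq': array([ 0.0001,  0.0016, -0.0012, -0.0021,  0.0001,  0.0019]), 'joint_efforts': array([  0.0005, -28.7333,  25.5122,   0.0007,  -0.0003,  -0.    ]), 'position': array([0.444, 0.01 , 0.077]), 'ee_rot': array([ 0.,  1.,  0., -0.]), 'wrist_force': array([-0.389 ,  0.5936,  0.5735]), 'torque': array([ 0.0393,  0.0172, -0.0066]), 'finger_force': 0.0, 'gripper_width': -9.580133717329395e-05}
```

View pics/m1.png

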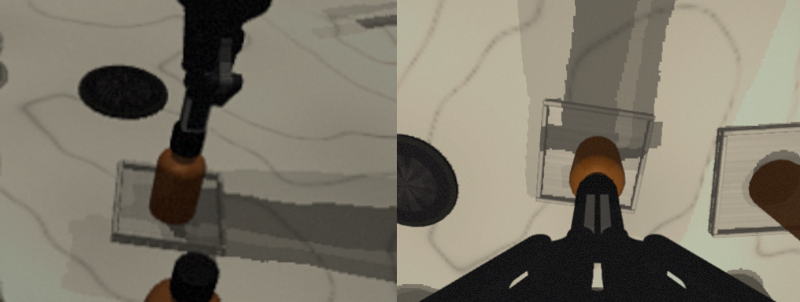

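```bash
python3 - <<'E'
from h import *
def proj(n,P):
    i=camera_info(n); M=np.linalg.inv(i["world_from_camera"]); p=(M[:3,:3]@np.array(P).T).T+M[:3,3]; p=p*[1,-1,-1]
    return cv2.projectPoints(p,np.zeros(3),np.zeros(3),i["camera_matrix"],i["distortion"])[0].reshape(-1,2)
P=[[.444,.010,.077],[.444,.010,.094],[.444,.010,.11],[.444,.01,.15]]
print(proj("side",P),proj("top",P))
a=camera("side")[110:220,300:400,::-1];b=camera("wrist")[150:384,140:380,::-1]
cv2.imwrite("pics/m2.png",cv2.convertScaleAbs(np.hstack([cv2.resize(a,(400,440)),cv2.resize(b,(400,440))]),alpha=2.5))
E
```

```text
[[347.3285 181.4544]
 [349.0377 174.0124]
 [350.699  166.757 ]
 [355.0895 147.4735]] [[251.3685 282.7023]
 [251.2085 282.9518]
 [251.0517 283.1961]
 [250.6313 283.8516]]
```

View pics/m2.png

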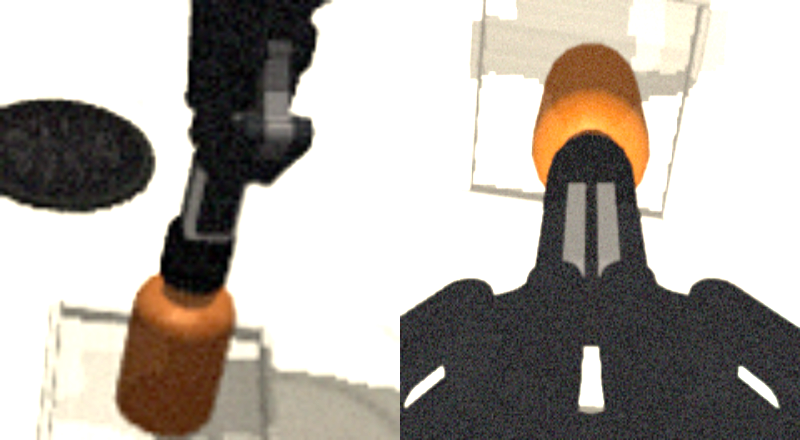

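The bottle is untouched. The shut finger tips end at about the cap top (side pixel (354,169)), although the TCP reads z=0.077. So the real tips seem to sit about 30 mm behind the stated TCP. A gentle touch on the cap will measure this.

```bash
python3 - <<'E'
from h import *
hit=r.move_l([.444,.010,.062],feed=.01,until_force=2); s=sensors.sense(); print(hit,s["position"],s["wrist_force"])
r.move_l([.444,.010,s["position"][2]+.01],feed=.05); print(sensors.sense()["clock"])
E
```

```text
True [0.4441 0.01   0.0763] [ 0.0654 -0.3239  3.9445]
9.3333
```

Contact came at 0.0763 on a cap whose top is at 0.110, so the real tips are 34 mm behind the stated TCP. I'll correct for that and retry.

```bash
sed -i 's/TOP\[b\]-.033/TOP[b]-.067/' h.py; python3 - <<'E'
from h import *
pick("S",(.444,.010),.24)
cv2.imwrite("pics/s1.png",camera("side")[60:260,230:460,::-1])
E
```

```text
pick S False [0.4449 0.0098 0.0437] w 0.0283 f 58.9
lifted 0.028443686945416255 [ 0.4577  0.2407 -0.8178] 13.2083
```

View pics/s1.png

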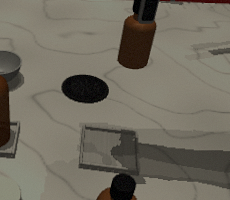

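Gripped and upright. Placing it on the mat, then the medium bottle goes to the medium tray.

```bash
python3 - <<'E'
from h import *
place("S",POS["mat"],.24)
r.goto([.4755,.2015,.27],G)
pick("M",(.4755,.2015),.25); place("M",POS["medium"],.25)
r.goto([*POS["medium"],.25],G); r.goto([.5,-.12,.33],G); wpic("w3")
cv2.imwrite("pics/t3.png",camera("top")[:,:,::-1])
E
```

```text
down True [ 0.4762 -0.1969  0.0438] [-0.0841  0.2261  4.9732]
clock 17.5667
pick M False [0.4765 0.2018 0.0769] w 0.0288 f 59.0
lifted 0.028640358528210678 [-0.0218  0.0576 -1.7181] 22.6167
down True [0.4471 0.0034 0.0768] [-0.3902  0.0513  5.7549]
clock 26.7333
```

View pics/w3.png

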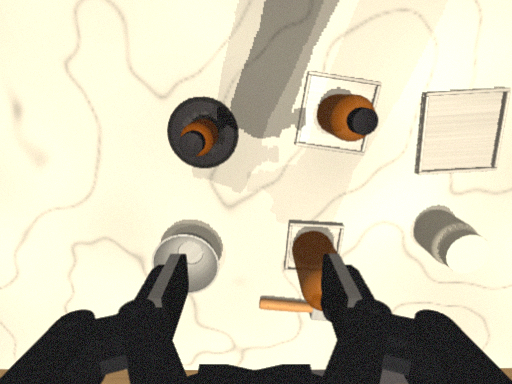

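The small bottle stands on the mat at (203,132), the medium bottle stands in the medium tray at (340,112), and the large tray is empty. Now the large bottle, then the small one.

```bash
python3 - <<'E'
from h import *
T=np.load("pics/w3.npy")
c=plane("wrist",[(421,91),(507,88),(500,170),(417,173)],.014,T).mean(0); print("large centre recheck",c)
assert np.hypot(c[0]-POS["large"][0],c[1]-POS["large"][1])<.008
r.goto([.6735,-.021,.30],G)
pick("L",(.6735,-.021),.30); place("L",POS["large"],.30)
r.goto([*POS["large"],.30],G); r.goto([*POS["mat"],.24],G)
cv2.imwrite("pics/t4.png",camera("top")[:,:,::-1])
pick("S",POS["mat"],.24); place("S",POS["small"],.24)
r.goto([*POS["small"],.24],G); r.goto([.40,-.35,.33],G)
cv2.imwrite("pics/t5.png",camera("top")[:,:,::-1]); cv2.imwrite("pics/s5.png",camera("side")[:,:,::-1])
a=cv2.imread("pics/t5.png");b=cv2.imread("pics/s5.png")
cv2.imwrite("pics/f.png",cv2.convertScaleAbs(cv2.resize(np.hstack([a[90:330,100:420],b[80:380,160:460][:240]]),None,fx=1.28,fy=1.28),alpha=1.6))
E
```

```text
large centre recheck [0.4718 0.1961 0.014 ]
pick L False [ 0.6742 -0.0208  0.111 ] w 0.0283 f 58.9
lifted 0.028389755171476922 [-0.2208  0.6969 -3.9186] 32.3417
down True [0.4744 0.1952 0.1109] [-0.8312  1.3324  5.6827]
clock 36.8667
pick S False [ 0.4773 -0.1973  0.0438] w 0.0287 f 58.9
lifted 0.028283664451494273 [-0.5171 -1.3545 -1.4025] 42.5333
down True [ 0.6667 -0.0184  0.0439] [-0.6559  1.2058  5.7879]
clock 47.0
```

View pics/f.png

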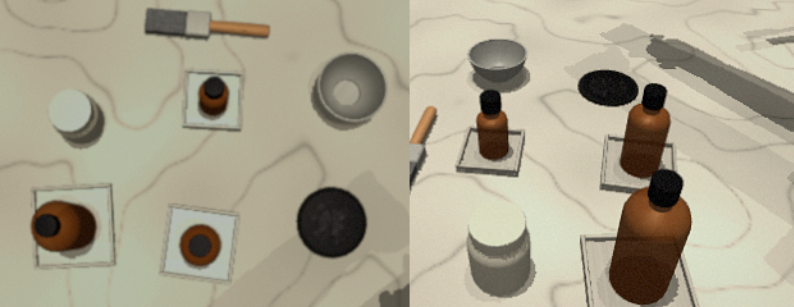

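All three bottles stand in their own trays, and the bowl, jar and brush look undisturbed. One last numeric check of the caps and of the small tray, now that its corners are visible.

```bash
python3 - <<'E'
from h import *
t=cv2.imread("pics/t5.png");s=cv2.imread("pics/s5.png")
F=lambda p:np.array(p,float)/1.28+[100,90]; D=lambda p:tuple(int(v) for v in np.array(p)/1.28+[160-320,80])
P=plane("top",F([(185,70),(244,72),(241,129),(183,128)]),.014); print("small tray",P.mean(0),np.linalg.norm(P-np.roll(P,-1,0),axis=1))
for n,k,a,b in (("S","small",(214,89),(490,103)),("M","medium",(200,246),(654,97)),("L","large",(46,225),(665,188))):
    u,_=dark(t,tuple(int(v) for v in F(a)),14,38);v,_=dark(s,D(b),16,38)
    ru,rv=ray("top",[u]),ray("side",[v]); p,e=tri((ru[0],ru[1][0]),(rv[0],rv[1][0])); print(n,p,"gap %.4f"%e,"off",p[:2]-POS[k])
E
```

```text
small tray [ 0.6674 -0.0209  0.014 ] [0.0926 0.0909 0.0893 0.0924]
S [ 0.6663 -0.0198  0.0944] gap 0.0002 off [-0.0007 -0.0013]
M [0.4466 0.0019 0.1274] gap 0.0006 off [-0.0009 -0.0016]
L [0.4736 0.1951 0.1637] gap 0.0004 off [-0.0011  0.0001]
```

```bash
python3 -c "
from h import *
print(workorder.hand_in())"
```

```text
the job is handed in; nothing more can be done
None
```

The job is handed in: each bottle stands upright in its own tray, measured within about 2 mm of the tray's centre, and the bowl, jar and brush look untouched in the final pictures; the hand-in call did not return the verdict.

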